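# Weigh the rinse bucket and stand it to drain

## Robot

A 6-joint arm with a two-finger parallel gripper is mounted at the origin on a cart in front of the work surface, level with it; the furniture and walls round the work are solid. World frame = base frame: x ahead of the robot, y to its left, z up, the work surface at z = 0. Lengths are in mm, angles in rad, forces in N, time in s.
With the tool pointing down it reaches from about 375 to 900 mm from the base axis. Payload 3.1 kg.
Tool frame: the origin (TCP) lies between the finger pads, 19 mm behind the fingertips; this is the grasp point; z points along the fingers, y is the line along which they close (so a half turn about z gives the same grasp; the last joint's range is limited). The gripper opens to 85 mm and grips with 20 to 120 N. Pads are 22 mm wide; open, the fingers measure 114 mm over their backs; the gripper's body (76 mm by 85 mm) begins 54 mm behind the grasp point. The pads swing forward as they close: fully open they stand 13 mm farther back than shut.
Start: joints at [0.938, 0.527, 1.433, -0, 1.181, -0.178], TCP at [274.51, 561.464, 250.01] pointing down, gripper open.
Joint ranges: [-3.08, 3.08], [-0.75, 2.2], [0.22, 2.44], [-1.43, 4.57], [0, 2.65], [-2.85, 2.85]. Speed limits (rad/s): [2.79, 2.79, 3.14, 3.14, 3.14, 3.14].

## Interface

Orientations are given as [roll, pitch, yaw] about the fixed x, y, z axes, in that order (R = Rz(yaw) Ry(pitch) Rx(roll)).
In Python, from cell import bot gives the robot as it stands.
- The arm moves only by the shell command python3 steer.py 'ROWS'. ROWS is a JSON object whose key "steps" holds a list of rows, 1 to 10 of them, each of 7 numbers: a rotation vector rx, ry, rz in shares of pi rad (1.0 is pi rad), then dx, dy, dz in normalised numbers (1 is 400 mm), then the finger opening in mm; each row is the pose to reach, as a shift and turn from the pose commanded when the command began, along the tool's axes at that moment; what a row does not reach only later rows make up. A row lasts 1/8 s, in which the tool goes at most 62.5 mm and 0.188 rad, less where a joint would pass 70% of its speed; a pose out of reach is approached as far as the arm can. The fingers move at their own pace and stop on an object; the grip force is fixed at half the most. Time passes only in rows, so rows that do not move let the fingers close. It prints the time, the measured TCP pose, the force, the opening and the grip force at its end. Input that does not fit is refused with a message, and nothing moves.
- bot.state(): the state, without advancing time (a new reading comes with each control period).
- bot.capture(name): name is "side" or "top" or "wrist"; returns the picture (400x640x3 uint8, blue, green, red); there is no depth.
- bot.camera_model(name): a dict with "fx", "fy", "cx", "cy" (pixels), "k1" (the pictures are not rectified: a ray, as slopes to the right and down, at radius r is drawn at 1 + k1 r^2 times it, then the intrinsics apply), "eye" and "rotation" of the camera in the world. Camera axes: x right, y down, z forward; pixel columns grow to the right and rows downward; lengths in mm; the calibration is good to about 2 mm. A picture is of the moment at which its call begins: read the wrist's pose just before it. camera_model takes no time and is no camera call; for the wrist camera it gives the pose at the moment of the call.
- bot.job_done(): hands the job in; it is judged then, once.
The state is a dict: "clock": time; "qpos": joint angles; "qvel": joint speeds; "joint_torque": joint torques, N m; "tcp_pos": TCP position; "eef_rot": TCP orientation; "force": force on the tool from outside, world axes, zero at the start; "wrist_torque": the same for the moment, N m; "width": finger opening in mm; "gripper_force": force on a finger pad.
Only numpy, scipy, OpenCV 4.12 (cv2) and the standard library are available. Lean on these libraries where they do the work, as an engineer would, in place of code of your own. Each camera call takes 0.05 s, during which the arm holds its last target. There are 200 camera calls.

## Task

Lift the small steel bucket by its red grip off the pivot slots of the blue rinse cradle and out from under the hood, and hang it by its two pins on the twin hooks of the sprung scale. Let go, wait until it has settled, then lift it off again and stand it gently in the round steel drip tray and let go. Keep the bucket upright all the time without letting it swing or jam, do not push the scale down to its stop, keep the arm off the cradle and its hood, and leave the wooden bur drum, the white jar and the black hexagonal pot alone.

Things in the scene. Friction and masses are not known exactly. Their poses are not given: they have to be found in the camera images.
- bucket: Loose steel bucket, 0.18 to 0.26 kg, 52 mm across, 48 mm high; origin at the centre of its underside, z up. Two brass pins 8 mm thick stick out along +y and -y at z = 38 mm, ends at y = +-47 mm. Centre of mass below the pins: it hangs upright and swings freely about its y axis. A fixed wire bail in its x-z plane carries the red grip.
- bucket_grip (a point): Centre of the bucket's red grip bar, (0, 0, 100 mm) in the bucket's frame, axes as the bucket's. The bar is 36 mm along x, 12 mm along y, 20 mm high. Pinch it across its y faces; the tool may be tilted about y.
- bucket_pins (a point): Point on the pin axis midway between the two pins, (0, 0, 38 mm) in the bucket's frame.
- cradle: Fixed rinse cradle; origin on the table under the bucket's centre, -x side is the open front. Blue base x -53 to +103, y +-54, 8 mm thick. Two aluminium uprights at y = +-37 mm (10 mm thick, 34 mm along x), top z = 79 mm, with slots open upwards, 12 mm wide along x, floor z = 59 mm. At the start the pins lie in them, bucket and cradle axes parallel, bucket origin at z = 25 mm.
- hood_edge (a point): Middle of the lower front edge of the cradle's blue hood: cradle frame (15, 0, 208 mm), axes as the cradle's. The hood reaches back to x = 105 mm, y +-54, top z 213 mm; posts at x = 92 mm, spray bar under it at x = 40 mm down to z = 195 mm. A tool pointing straight down at the grip strikes it: lean the tool's rear 30 to 45 degrees towards the cradle's -x, and take the bucket out towards -x.
- scale: Fixed sprung scale; origin on the table below the hooks' middle, open front at -x. Grey base x -46 to +104, y +-54, 8 mm thick; column at x = 81 to 101 mm; round dial on it, front at x = 81 mm, top z = 216 mm. A brass fork slides up and down: two prongs along x at y = +-37 mm (10 mm wide), ends at x = -22 mm, cross bar at x = 52 to 62 mm.
- fork_seat (a point): Where the midpoint of the bucket's pin axis lies when hung: midway between the prongs' two V hooks, 83 mm above the table when empty; sinks with the fork, axes as the scale's. The V hooks open upwards, about 28 mm wide at the mouth, 12 mm high. The bucket goes down between the prongs (64 mm apart inside), its y axis along the scale's.
- fork (a joint): How far the scale's fork has sunk, m: 0 empty, 0.030 at its lower stop. Spring about 150 N/m: the hanging bucket sinks it by about 11 to 18 mm, with a short bounce; it rises again as the bucket is lifted.
- tray: Fixed round steel drip tray, 92 mm across the rim, 10 mm high, flat inner floor 4 mm above its underside and about 78 mm across; origin at the centre of its underside.
- bur_drum: Loose bystander, round wooden drum with small burs standing in it, 48 mm across, 102 mm high; origin at the centre of its underside.
- pickle_jar: Loose bystander, white plastic jar with a blue band, 58 mm across, 94 mm high; origin at the centre of its underside.
- hex_pot: Loose bystander, small black six-sided pot, 35 x 30 mm, 28 mm high; origin at the centre of its underside.

How it is judged (in metres and radians):
On the way, in this order (a step that is already met when the one before it is completed fails the run):
1. the bucket is held clear of the cradle, out from under the hood (contact force between the fingers and bucket above 0.5 N and contact force between bucket and cradle below 0.05 N and distance between bucket_pins and cradle above 0.14 m), for 0.1 s.
2. the bucket hangs by its pins on the scale's hooks, let go and settled (contact force between the fingers and bucket below 0.05 N and distance between bucket_pins and fork_seat below 0.01 m and value of joint fork above 0.008 m and velocity of joint fork between -0.01 and 0.01 m/s and angular speed of bucket below 0.4 rad/s and angle between bucket's own z axis and vertical below 0.2 rad), for 0.5 s.
3. the bucket is lifted off the hooks again (contact force between the fingers and bucket above 0.5 N and contact force between bucket and scale below 0.05 N and value of joint fork below 0.004 m and z of bucket_pins in the frame of fork_seat above 0.02 m), for 0.1 s.
At the end, for the whole second after the job is handed in: The bucket stands upright (within 3.5 degrees) and at rest on the floor of the drip tray, within 16 mm of its centre, let go of; the scale is empty again (fork within 4 mm of its top) (contact force between the fingers and bucket below 0.05 N and horizontal distance between bucket and tray below 0.016 m and z of bucket in the frame of tray below 0.007 m and angle between bucket's own z axis and vertical below 0.06 rad and linear speed of bucket below 0.02 m/s and value of joint fork below 0.004 m); the robot touches nothing.
It fails at once if the bucket swings or tips more than 23 degrees from upright (angle between bucket's own z axis and vertical above 0.4 rad).
It fails at once if the bucket is jammed against the cradle (over 30 N) or banged down in the tray (over 40 N) (contact force between bucket and cradle above 30 N or contact force between bucket and tray above 40 N).
It fails at once if the scale is pushed down to its stop (value of joint fork above 0.0285 m).
It fails at once if the arm or gripper strikes the cradle or its hood (over 10 N) (contact force between any of the arm, the fingers and cradle above 10 N).
It fails at once if a bystander is moved more than 20 mm (distance of any of bur_drum, pickle_jar, hex_pot from where it was at the start of the episode above 0.02 m).
It also fails if it takes over 54 s, if anything falls off the work surface, if the arm or the gripper's body presses on something with over 40 N, if the wrist force passes 120 N, or if a joint passes its speed limit or range.

## Working session

There is one attempt and no reset: what is moved stays moved. The work goes in short steps, Python scripts to look and compute and a shell command to move; the robot and the scene stay as the last step left them, time stands still between calls to the robot, and variables do not carry over. Pictures are saved under pics/ and viewed, at most 11 in all, crops included, and the job is handed in when it is done.

```bash
ls; mkdir -p pics; python3 - <<'E'
from cell import bot
import cv2
s=bot.state();print(s)
for n in ("side","top","wrist"):
    m=bot.camera_model(n);print(n,m)
    cv2.imwrite(f"pics/{n}0.png",bot.capture(n))
E
```

```text
cell.py
pics
steer.py
{'clock': 0.0, 'qpos': array([ 9.37464720e-01,  5.28459430e-01,  1.43391037e+00,  2.76301447e-05,
        1.18139064e+00, -1.78504846e-01]), 'qvel': array([-1.35107057e-03, -5.54142379e-05, -1.34109612e-04, -1.20462706e-03,
        5.18009459e-04,  2.38975288e-04]), 'joint_torque': array([-8.23235550e-04, -4.42356348e+01, -1.78019428e+01, -3.85500534e-04,
        8.61633540e-03,  1.94209730e-05]), 'tcp_pos': array([274.12968018, 560.92149475, 249.03514446]), 'eef_rot': array([-3.13946384e+00, -4.10042430e-04,  2.68675494e+00]), 'force': array([0.39572549, 0.03159901, 0.43629004]), 'wrist_torque': array([0.01963966, 0.01537854, 0.03896962]), 'gripper_force': 0.0, 'width': 85.4723421096749}
side {'fx': 446.1518854616841, 'fy': 446.1518854616841, 'cx': 312.89232744029306, 'cy': 199.40444276001827, 'k1': 0.01881385215758845, 'eye': array([ 228.82877267, -338.12518591,  710.35196508]), 'rotation': array([-2.28717288,  0.01313733, -0.50472794])}
top {'fx': 433.38699238888984, 'fy': 433.38699238888984, 'cx': 313.85086211781015, 'cy': 199.50552637695841, 'k1': -0.0595963206914965, 'eye': array([ 314.06367788,  221.61197529, 1081.81470292]), 'rotation': array([-2.91858871e+00,  2.49691616e-03, -1.60469150e+00])}
wrist {'fx': 280.10924254172824, 'fy': 280.10924254172824, 'cx': 318.26982296782325, 'cy': 200.17853547434316, 'k1': -0.02131774710431748, 'eye': array([212.83285756, 590.44001777, 372.70081394]), 'rotation': array([2.86621511, 0.00383909, 1.11467946])}
```

View pics/side0.png

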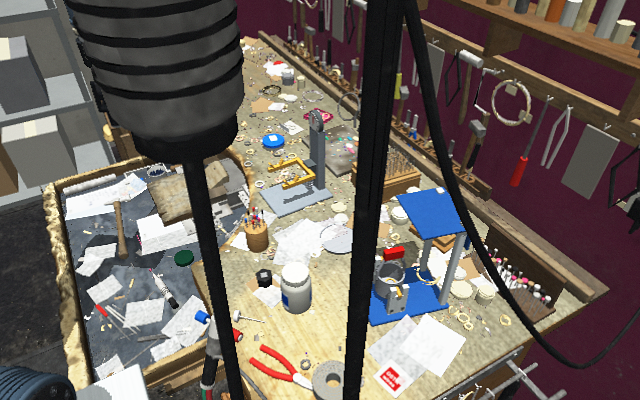

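View pics/top0.png

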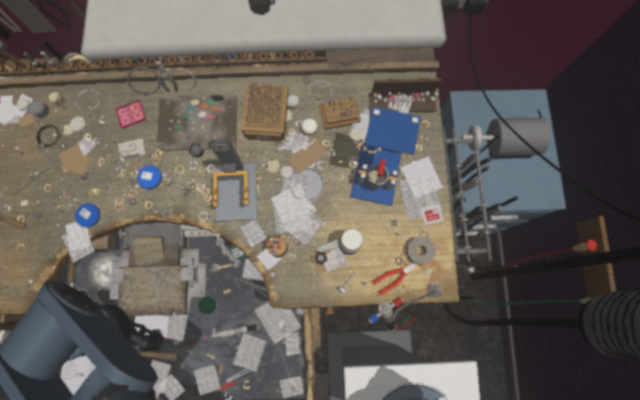

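```bash
cat > h.py <<'E'
import numpy as np, cv2
from scipy.spatial.transform import Rotation as Ro
from scipy.optimize import least_squares
def R(rpy): return Ro.from_euler('xyz',rpy).as_matrix()
def proj(m,P):
    p=(np.atleast_2d(P)-m['eye'])@R(m['rotation']); s=p[:,:2]/p[:,2:]
    s=s*(1+m['k1']*(s**2).sum(1,keepdims=True))
    return s*[m['fx'],m['fy']]+[m['cx'],m['cy']]
def ray(m,uv):
    d=(np.array(uv,float)-[m['cx'],m['cy']])/[m['fx'],m['fy']]; s=d.copy()
    for _ in range(9): s=d/(1+m['k1']*(s@s))
    return R(m['rotation'])@np.r_[s,1]
def onz(m,uv,z): 
    d=ray(m,uv); return m['eye']+d*(z-m['eye'][2])/d[2]
def tri(obs):  # [(m,uv)...]
    r=least_squares(lambda P:np.concatenate([proj(m,P)[0]-uv for m,uv in obs]),[500,200,50.]); return r.x,np.abs(r.fun).max()
E
python3 - <<'E'
from cell import bot
from h import *
np.set_printoptions(precision=1,suppress=True)
T=bot.camera_model('top');S=bot.camera_model('side');W=bot.camera_model('wrist')
print('grip',tri([(T,(382,168)),(S,(394,253))]))
print('tray',onz(T,(312,184),10),onz(S,(338,238),10))
for n,uv,z in [('scale base fr-left',(216,219),8),('base fr-right',(254,218),8),('forkL',(214,204),83),('forkR',(246,204),83),('cr fl',(352,196),8),('cr fr',(394,204),8),('drum',(276,246),102),('jar',(351,240),94),('hex',(321,257),28)]: print(n,onz(T,uv,z))
t=cv2.imread('pics/top0.png')[90:270,195:435]; cv2.imwrite('pics/t1.png',cv2.resize(t,None,fx=3.3,fy=3.3,interpolation=cv2.INTER_CUBIC))
E
```

```text
grip (array([599.8,  57.3, 127. ]), np.float64(0.16416322013810714))
tray [597.9 219.4  10. ] [595.4 231.6  10. ]
scale base fr-left [515.6 464.6   8. ]
base fr-right [515.  368.4   8. ]
forkL [537.8 453.   83. ]
forkR [535.2 377.   83. ]
cr fl [563.3 118.7   8. ]
cr fr [538.8  13.1   8. ]
drum [431.2 305.9 102. ]
jar [440.1 134.7  94. ]
hex [409.6 203.7  28. ]
```

View pics/t1.png

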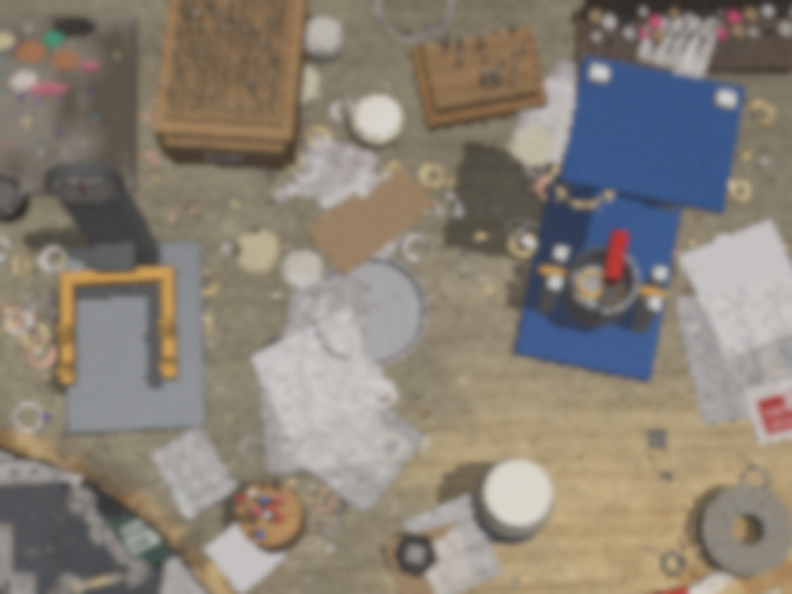

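```bash
cat >> h.py <<'E'
def fit(m,px,P,x0):
    P=np.array(P,float);px=np.array(px,float)
    f=lambda q:(proj(m,P@R([0,0,q[3]]).T+q[:3])-px).ravel()
    r=least_squares(f,x0,loss='soft_l1'); return r.x,r.fun.reshape(-1,2)
E
python3 - <<'E'
from cell import bot
from h import *
np.set_printoptions(precision=2,suppress=True)
T=bot.camera_model('top')
c=lambda L:np.array(L)/3.3+[195,90]
cr=c([(515,353),(650,380),(560,180),(724,212),(743,90),(588,57)])
q,e=fit(T,cr,[(-53,54,8),(-53,-54,8),(15,54,213),(15,-54,213),(105,-54,213),(105,54,213)],[590,60,0,0]);print('cradle',q,e)
sc=c([(66,433),(203,424),(200,242),(65,385),(168,378),(65,340),(167,332)])
q,e=fit(T,sc,[(-46,54,8),(-46,-54,8),(104,-54,8),(-22,37,85),(-22,-37,85),(0,37,88),(0,-37,88)],[560,415,0,0]);print('scale',q,e)
print('tray',onz(T,c((375,310)),9))
E
```

```text
cradle [604.32  54.05 -16.59  -0.25] [[ 0.04 -0.6 ]
 [ 0.21 -0.08]
 [ 0.22  0.22]
 [-0.27  0.75]
 [ 0.46 -0.24]
 [-0.71 -0.1 ]]
scale [561.07 417.93 -18.16   0.02] [[ 0.08 -0.27]
 [ 0.54  0.27]
 [ 0.1  -0.49]
 [ 0.19 -1.47]
 [-0.34 -0.95]
 [-0.11  2.99]
 [-0.4   3.79]]
tray [598.59 228.     9.  ]
```

View pics/wrist0.png

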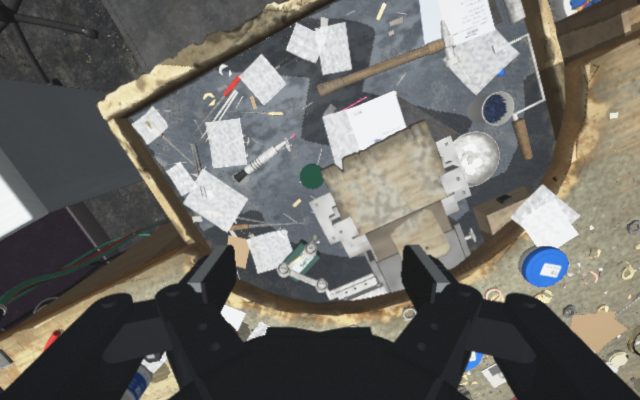

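```bash
cat >> h.py <<'E'
def grot(yaw,th):
    s,c=np.sin(th),np.cos(th)
    return R([0,0,yaw])@np.array([[c,0,s],[0,-1,0],[s,0,-c]])
def delta(st,pos,Rt):
    R0=R(st['eef_rot']); return Ro.from_matrix(R0.T@Rt).as_rotvec().round(3),(R0.T@(np.array(pos)-st['tcp_pos'])).round(1)
E
python3 - <<'E'
from cell import bot
from h import *
s=bot.state()
print(delta(s,(400,400,280),grot(0.02,np.radians(35))))
print(delta(s,(400,400,280),grot(1.15,0)))
E
```

```text
(array([-0.807,  0.197,  2.558]), array([-183.7,  -89.5,  -30.7]))
(array([-2.000e-03,  1.000e-03,  1.537e+00]), array([-183.7,  -89.5,  -30.7]))
```

The manual's scale: shifts go in shares of 400 mm and turns go in shares of pi rad. Converting my numbers, -184 mm / 400 = -0.46, -90 mm / 400 = -0.225, 1.54 rad / 3.1416 = 0.4902.

```bash
python3 steer.py '{"steps":[[0, 0, 0.2546, -0.225, -0.1125, -0.0375, 85], [0, 0, 0.4902, -0.46, -0.225, -0.075, 85], [0, 0, 0.4902, -0.46, -0.225, -0.075, 85], [0, 0, 0.4902, -0.46, -0.225, -0.075, 85], [0, 0, 0.4902, -0.46, -0.225, -0.075, 85], [0, 0, 0.4902, -0.46, -0.225, -0.075, 85], [0, 0, 0.4902, -0.46, -0.225, -0.075, 85], [0, 0, 0.4902, -0.46, -0.225, -0.075, 85], [0, 0, 0.4902, -0.46, -0.225, -0.075, 85], [0, 0, 0.4902, -0.46, -0.225, -0.075, 85]]}'; python3 - <<'E'
from cell import bot
from h import *
s=bot.state();print(s['qpos'].round(2))
print(delta(s,(400,400,280),grot(0.02,np.radians(35))))
E
```

```text
clock: 1.4
tcp_pos: [400.1, 399.6, 279.7]
eef_rot: [-3.141, 0.001, 1.147]
force: [0.4, -0.3, -1.3]
width: 85.0
gripper_force: 0.0
[0.59 0.41 1.55 0.   1.18 1.01]
(array([-0.344,  0.545,  1.091]), array([ 0.3, -0.2, -0.3]))
```

In the tool's units: 1.091 rad / 3.1416 = 0.3473.

```bash
python3 steer.py '{"steps":[[-0.1095, 0.1735, 0.3473, 0, 0, 0, 85], [-0.1095, 0.1735, 0.3473, 0, 0, 0, 85], [-0.1095, 0.1735, 0.3473, 0, 0, 0, 85], [-0.1095, 0.1735, 0.3473, 0, 0, 0, 85], [-0.1095, 0.1735, 0.3473, 0, 0, 0, 85], [-0.1095, 0.1735, 0.3473, 0, 0, 0, 85], [-0.1095, 0.1735, 0.3473, 0, 0, 0, 85], [-0.1095, 0.1735, 0.3473, 0, 0, 0, 85], [-0.1095, 0.1735, 0.3473, 0, 0, 0, 85]]}'; python3 - <<'E'
from cell import bot
from h import *
import pickle
s=bot.state();print(s['qpos'].round(2))
m=bot.camera_model('wrist');im=bot.capture('wrist');cv2.imwrite('pics/w1.png',im);pickle.dump(m,open('w1.pkl','wb'))
print(delta(s,(430,100,290),grot(-0.25,np.radians(35))))
E
```

```text
clock: 2.52
tcp_pos: [401.8, 399.3, 282.6]
eef_rot: [3.142, -0.605, 0.023]
force: [-0.1, -0.9, 0.0]
width: 84.9
gripper_force: 0.0
[ 0.78  0.34  1.84 -0.73  0.63  2.85]
(array([-0.156,  0.006,  0.224]), array([ 21.7, 299.9,   6.1]))
```

View pics/w1.png

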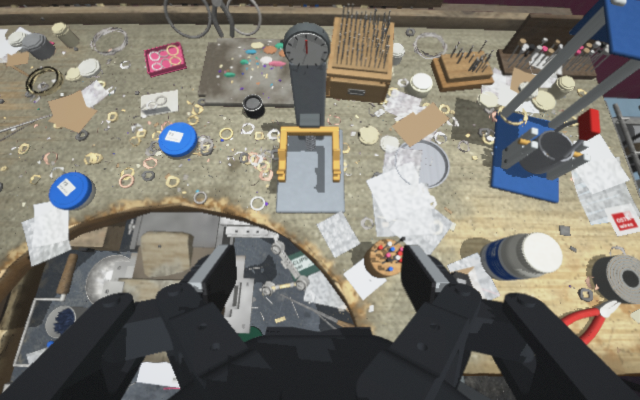

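In the tool's units: 300 mm / 400 = 0.75, 240 mm / 400 = 0.6, 0.224 rad / 3.1416 = 0.0713.

```bash
python3 steer.py '{"steps":[[-0.0497, 0, 0.0713, 0.05, 0.15, 0.015, 85], [-0.0497, 0, 0.0713, 0.05, 0.3, 0.015, 85], [-0.0497, 0, 0.0713, 0.05, 0.45, 0.015, 85], [-0.0497, 0, 0.0713, 0.05, 0.6, 0.015, 85], [-0.0497, 0, 0.0713, 0.05, 0.75, 0.015, 85], [-0.0497, 0, 0.0713, 0.05, 0.75, 0.015, 85], [-0.0497, 0, 0.0713, 0.05, 0.75, 0.015, 85]]}'; python3 - <<'E'
from cell import bot
from h import *
import pickle
s=bot.state();print(s['qpos'].round(2))
m=bot.camera_model('wrist');im=bot.capture('wrist');cv2.imwrite('pics/w2.png',im);pickle.dump(m,open('w2.pkl','wb'))
a=cv2.imread('pics/w1.png')[110:220,255:455]
cv2.imwrite('pics/w1c.png',cv2.resize(a,None,fx=4,fy=4,interpolation=cv2.INTER_CUBIC))
E
```

```text
clock: 3.45
tcp_pos: [429.4, 99.1, 289.7]
eef_rot: [-3.141, -0.607, -0.254]
force: [0.6, 0.8, -0.7]
width: 85.0
gripper_force: 0.0
[ 0.1   0.11  2.17 -0.61  0.35  2.45]
```

View pics/w2.png

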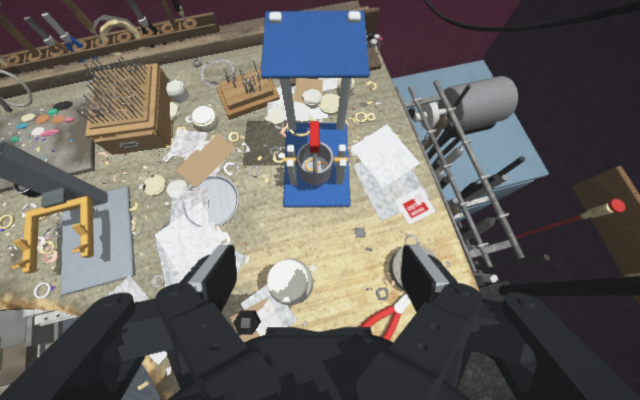

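View pics/w1c.png

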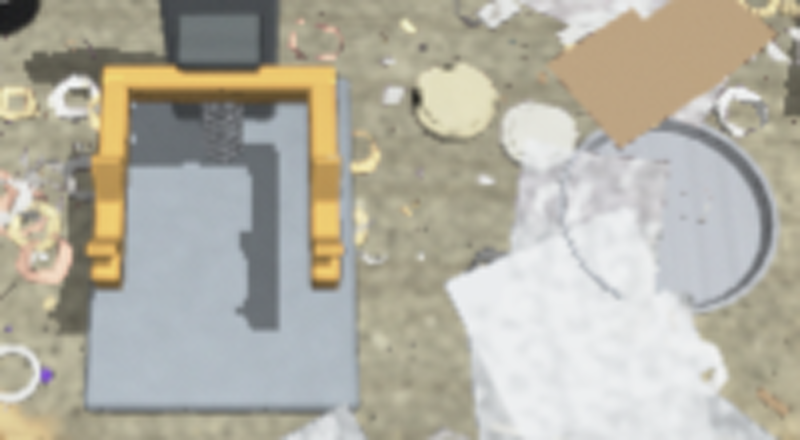

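```bash
python3 - <<'E'
import cv2
a=cv2.imread('pics/w2.png')
b=a[110:215,270:365]; b=cv2.resize(b,None,fx=5,fy=5,interpolation=cv2.INTER_CUBIC)
c=cv2.resize(a[185:285,5:60+5+0+0],None,fx=5,fy=5,interpolation=cv2.INTER_CUBIC)
c=cv2.resize(a[180:285,12:77+20],None,fx=3.8,fy=5,interpolation=cv2.INTER_CUBIC)
print(b.shape,c.shape)
import numpy as np
cv2.imwrite('pics/w2c.png',np.hstack([b,c]))
E
```

```text
(525, 475, 3) (525, 323, 3)
```

View pics/w2c.png

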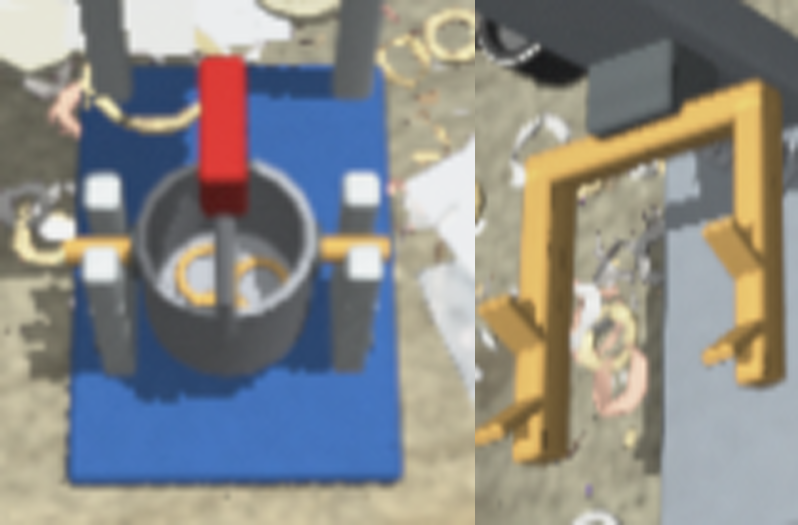

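```bash
python3 - <<'E'
from cell import bot
from h import *
import pickle
np.set_printoptions(precision=1,suppress=True)
T=bot.camera_model('top');A=pickle.load(open('w1.pkl','rb'));B=pickle.load(open('w2.pkl','rb'))
cl=lambda L:np.array(L)/5+[270,110]
cr=lambda L:(np.array(L)-[475,0])/[3.8,5]+[12,180]
c1=lambda L:np.array(L)/4+[255,110]
ct=lambda L:np.array(L)/3.3+[195,90]
# cradle+bucket
P=np.array([(18,6,135),(18,-6,135),(-18,6,135),(-18,-6,135),(-18,6,115),(-18,-6,115),(-53,54,8),(-53,-54,8),(0,47,63),(0,-47,63)])
px=cl([(201,57),(244,57),(200,180),(246,180),(203,213),(245,212),(70,482),(402,480),(66,250),(388,248)])
q,e=fit(B,px,P,[600,57,0,-.25]);print('bucket w2',q,q[3],'\n',e)
Pt=np.array([(-53,54,8),(-53,-54,8),(15,54,213),(15,-54,213),(105,-54,213),(105,54,213)]);pt=ct([(515,353),(650,380),(560,180),(724,212),(743,90),(588,57)])
def joint(sets,q0,zfree):
    def f(q):
        qq=q if zfree else np.r_[q[:2],0,q[2]]
        return np.concatenate([(proj(m,Pp@R([0,0,qq[3]]).T+qq[:3])-pp).ravel() for m,Pp,pp in sets])
    r=least_squares(f,q0,loss='soft_l1');return r.x,np.sqrt((r.fun**2).mean())
for zf,q0 in((1,[600,57,0,-.25]),(0,[600,57,-.25])):
    q,e=joint([(B,P,px),(T,Pt,pt)],q0,zf);print('bucket both',q,q[-1].round(3),e)
# red grip centre triangulation
print('griptop',tri([(T,ct((616,257))),(B,cl((223,118)))]))
# scale tips
t1=c1([(109,157),(326,157),(103,244),(328,248)]);t2=cr([(495,302),(716,222),(490,436),(713,353)])
tips=[]
for a,b in zip(t1,t2):
    p,e=tri([(A,a),(B,b)]);tips.append(p);print('tip',p,e)
tips=np.array(tips);m=tips.mean(0);d=tips[[0,2]].mean(0)-tips[[1,3]].mean(0);print('mean',m,'yaw',np.arctan2(-d[0],d[1]),'w',np.hypot(*d[:2]))
b=[onz(A,u,8) for u in c1([(86,409),(357,409)])];print('base front',b)
d=b[0]-b[1];y=np.arctan2(-d[0],d[1]);print('yaw',y,'origin',(b[0]+b[1])/2+46*np.array([np.cos(y),np.sin(y),0]))
b=[onz(T,u,8) for u in ct([(66,433),(203,424),(200,242)])];print('base top cam',b)
print('tray',tri([(A,c1((670,213))),(B,(211,202)),(T,ct((375,310)))]),onz(A,c1((670,213)),9),onz(B,(211,202),9),onz(T,ct((375,310)),9))
E
```

```text
bucket w2 [601.4  57.4  -4.1  -0.2] -0.23767914867837373 
 [[-0.4 -0.6]
 [ 0.6 -0.7]
 [ 0.   0.1]
 [ 0.7 -0.1]
 [-0.2  1.4]
 [ 0.8  1.5]
 [-1.7 -0.3]
 [-0.6 -1. ]
 [ 0.2  0.5]
 [-0.5 -0.1]]
bucket both [600.7  57.3  -3.1  -0.2] -0.245 0.7663279576746257
bucket both [599.2  57.7  -0.2] -0.245 0.7993555941046352
griptop (array([596.8,  59. , 137.4]), np.float64(0.4434282331897066))
tip [572.4 449.6  91.2] 0.10116062270498105
tip [574.8 377.1  90.7] 0.2319584714530265
tip [539.5 449.4  90.7] 1.0005207570645211
tip [540.6 376.5  92. ] 0.026557506737901804
mean [556.8 413.2  91.1] yaw 0.023763567924614367 w 72.72551802680815
base front [array([508.9, 464.5,   8. ]), array([511.2, 359.9,   8. ])]
yaw 0.022228236856008388 origin [556.1 413.2   8. ]
base top cam [array([510. , 467.1,   8. ]), array([513.5, 362.1,   8. ]), array([658.9, 363.8,   8. ])]
tray (array([597.3, 230.2,   8.7]), np.float64(0.8499375441528514)) [597.6 230.6   9. ] [596.2 230.6   9. ] [598.6 228.    9. ]
```

In the tool's units: -1.57 rad / 3.1416 = -0.4997.

```bash
python3 steer.py '{"steps":[[0, 0, -0.2546, 0, 0, 0, 85], [0, 0, -0.4997, 0, 0, 0, 60], [0, 0, -0.4997, 0, 0, 0, 60], [0, 0, -0.4997, 0, 0, 0, 60], [0, 0, -0.4997, 0, 0, 0, 60], [0, 0, -0.4997, 0, 0, 0, 60], [0, 0, -0.4997, 0, 0, 0, 60], [0, 0, -0.4997, 0, 0, 0, 60], [0, 0, -0.4997, 0, 0, 0, 60], [0, 0, -0.4997, 0, 0, 0, 60]]}'; cat >> h.py <<'E'
def flip(yaw,deg): return grot(yaw,np.radians(deg))@np.diag([-1,-1,1])
E
python3 - <<'E'
from cell import bot
from h import *
s=bot.state();print(s['qpos'].round(2))
print(delta(s,(540,73,195),flip(-.245,38)))
E
```

```text
clock: 4.75
tcp_pos: [428.8, 101.9, 289.3]
eef_rot: [2.536, -0.001, 1.323]
force: [0.3, -0.2, -0.1]
width: 60.0
gripper_force: 0.0
[ 0.1   0.11  2.17 -0.61  0.35  0.88]
(array([-0.046, -0.044, -1.573]), array([ -0.9,  40.7, 143. ]))
```

In the tool's units: 143 mm / 400 = 0.3575, 100 mm / 400 = 0.25, -1.573 rad / 3.1416 = -0.5007.

```bash
python3 steer.py '{"steps":[[-0.0064, -0.0064, -0.2515, 0, 0, 0, 60], [-0.0146, -0.014, -0.5007, 0, 0.025, 0.075, 60], [-0.0146, -0.014, -0.5007, 0, 0.05, 0.15, 60], [-0.0146, -0.014, -0.5007, 0, 0.075, 0.25, 60], [-0.0146, -0.014, -0.5007, -0.0025, 0.1, 0.3575, 60], [-0.0146, -0.014, -0.5007, -0.0025, 0.1, 0.3575, 60], [-0.0146, -0.014, -0.5007, -0.0025, 0.1, 0.3575, 60], [-0.0146, -0.014, -0.5007, -0.0025, 0.1, 0.3575, 60], [-0.0146, -0.014, -0.5007, -0.0025, 0.1, 0.3575, 60], [-0.0146, -0.014, -0.5007, -0.0025, 0.1, 0.3575, 60]]}';python3 - <<'E'
from cell import bot
from h import *
import pickle
s=bot.state();print(s['qpos'].round(2))
m=bot.camera_model('wrist');im=bot.capture('wrist');cv2.imwrite('pics/w3.png',im);pickle.dump(m,open('w3.pkl','wb'))
print(delta(s,(599,58,125),flip(-.245,38)))
print(proj(m,[(599,58,125),(599,58,135),(599,58,63)]), proj(m,s['tcp_pos']))
E
```

```text
clock: 6.0
tcp_pos: [545.3, 73.9, 207.5]
eef_rot: [-3.14, 0.643, 2.893]
force: [-0.4, 0.2, -0.3]
width: 60.2
gripper_force: 0.0
[ 0.01  0.42  2.07 -1.43  0.16  0.07]
(array([-0.004, -0.02 , -0.003]), array([ 4.7, -2. , 99.6]))
[[317.52808891 201.42332114]
 [317.46691171 211.31986293]
 [317.84623154 150.05951657]] [[320.68292013 266.63493847]]
```

View pics/w3.png

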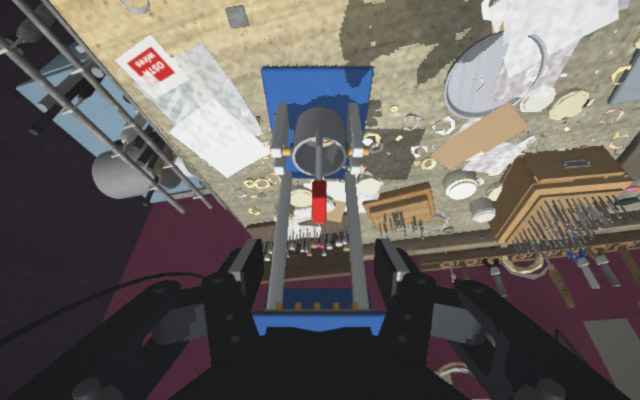

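```bash
cat > kin.py <<'E'
from h import *
pi=np.pi
LIM=np.array([[-3.08,3.08],[-.75,2.2],[.22,2.44],[-1.43,4.57],[0,2.65],[-2.85,2.85]])
def fk(q,p,s4=1):
    a,h,L1,e,L2,d=p
    Rz=lambda t:R([0,0,t]);Ry=lambda t:R([0,t,0])
    R1=Rz(q[0]);R2=R1@Ry(q[1]);R3=R2@Ry(q[2])
    Rt=R3@Rz(s4*q[3])@Ry(q[4])@Rz(q[5]+pi/2)
    return R1@[a,0,h]+R2@[0,0,L1]+R3@[e,0,L2]+Rt@[0,0,d],Rt
def ik(pos,Rt,q0,p,s4=1):
    def f(q):
        x,r=fk(q,p,s4);return np.r_[(x-pos)/100,Ro.from_matrix(r.T@Rt).as_rotvec()]
    r=least_squares(f,np.clip(q0,LIM[:,0]+1e-3,LIM[:,1]-1e-3),bounds=(LIM[:,0],LIM[:,1]));return r.x,np.sqrt(2*r.cost)
E
python3 - <<'E'
from cell import bot
from kin import *
np.set_printoptions(precision=3,suppress=True)
s=bot.state()
D=[([.93746,.52846,1.43391,0,1.18139,-.1785],(274.13,560.92,249.04)),([.59,.41,1.55,0,1.18,1.01],(400.1,399.6,279.7)),([.78,.34,1.84,-.73,.63,2.85],(401.8,399.3,282.6)),([.10,.11,2.17,-.61,.35,2.45],(429.4,99.1,289.7)),(list(s['qpos']),s['tcp_pos'])]
for s4 in(1,-1):
    print(s4,Ro.from_matrix(fk(s['qpos'],[0]*6,s4)[1].T@R(s['eef_rot'])).magnitude())
    f=lambda p:np.concatenate([fk(q,p,s4)[0]-x for q,x in D]+[(np.array(p)-[0,200,400,0,400,250])*.003])
    r=least_squares(f,[0,200,400,0,400,250.]);print(r.x,r.fun[:15].round(1))
    if s4==1 or r.cost<best[0]: best=(r.cost,s4,r.x)
_,s4,p=best
np.savez('kin.npz',p=p,s4=s4)
for th in (25,30,34,38,42,45):
  for nm,pos,yaw in (('grip',(599,58,125),-.245),('out',(440,95,230),-.245),('scale',(557,413,145),.023),('scaleup',(557,413,200),.023),('tray',(597,230,106),.0)):
    o=[]
    for fl in(0,1):
      for q0 in (s['qpos'],[.1,.5,1.6,3.0,.5,-2],[.1,.5,1.6,1.5,.5,-1],[.1,.5,1.6,-1,.5,1]):
        q,e=ik(np.array(pos),flip(yaw,th) if fl else grot(yaw,np.radians(th)),q0,p,s4)
        if e<1e-3 and not any(np.allclose(q,z[1],atol=.01) for z in o): o.append((fl,q.round(2)))
    print(th,nm,*o)
E
```

```text
1 3.9602227505615586e-16
[ 333.283 -222.002  404.97   -93.146   45.512  -66.149] [ 90.  -65.   13.6  75.2 -81.3   4.8 -42.1  -6.9 -18.1   5.  -42.5 -13.6
  16.5 -57.   13.3]
-1 2.8604130217068775
[158.117  46.024 500.153  18.847 229.298 117.763] [ 89.7 -65.4   6.2  67.4 -86.6   2.8 -42.9  20.8  -8.6   3.3 -32.4  -7.3
   8.1 -49.1   6.9]
25 grip (1, array([ 0.13,  0.66,  1.99,  1.07,  0.18, -0.16]))
25 out (0, array([0.27, 0.25, 2.24, 0.68, 0.34, 2.69])) (1, array([ 0.27,  0.25,  2.24,  0.68,  0.34, -0.45]))
25 scale (0, array([0.68, 0.73, 1.56, 0.51, 0.56, 2.63])) (1, array([ 0.68,  0.73,  1.56,  0.51,  0.56, -0.51]))
25 scaleup (0, array([0.68, 0.66, 1.44, 0.4 , 0.72, 2.49])) (1, array([ 0.68,  0.66,  1.44,  0.4 ,  0.72, -0.65]))
25 tray (0, array([0.4 , 0.73, 1.87, 0.89, 0.21, 2.81])) (1, array([ 0.4 ,  0.73,  1.87,  0.89,  0.21, -0.33]))
30 grip (0, array([ 0.13,  0.66,  2.03,  1.8 ,  0.19, -2.58])) (1, array([0.13, 0.66, 2.03, 1.8 , 0.19, 0.56]))
30 out (1, array([ 0.28,  0.25,  2.28,  1.05,  0.29, -0.07]))
30 scale (0, array([0.69, 0.73, 1.6 , 0.71, 0.5 , 2.82])) (1, array([ 0.6
[... 1451 characters left out ...]
 0.45, 0.29]))
42 scaleup (1, array([ 0.71,  0.65,  1.58,  1.01,  0.53, -0.08]))
42 tray (0, array([ 0.42,  0.75,  2.01,  2.38,  0.41, -1.97])) (1, array([0.42, 0.75, 2.01, 2.38, 0.41, 1.17]))
45 grip (0, array([ 0.15,  0.69,  2.16,  2.56,  0.52, -1.8 ])) (1, array([0.15, 0.69, 2.16, 2.56, 0.52, 1.34]))
45 out (0, array([ 0.31,  0.27,  2.41,  2.12,  0.45, -2.13])) (1, array([0.31, 0.27, 2.41, 2.12, 0.45, 1.01]))
45 scale (0, array([ 0.71,  0.74,  1.71,  1.49,  0.47, -2.7 ])) (1, array([0.71, 0.74, 1.71, 1.49, 0.47, 0.44]))
45 scaleup (1, array([0.71, 0.65, 1.61, 1.15, 0.52, 0.06]))
45 tray (0, array([ 0.42,  0.75,  2.03,  2.46,  0.48, -1.89])) (1, array([0.42, 0.75, 2.03, 2.46, 0.48, 1.26]))
```

```bash
sed -i 's/a,h,L1,e,L2,d=p/a,h,L1,e,L2,d,b,w=p/; s/R1@\[a,0,h\]/R1@[a,b,h]/; s/+Rt@\[0,0,d\]/+R3@Rz(s4*q[3])@[0,w,0]+Rt@[0,0,d]/' kin.py
cat > solve.py <<'E'
from cell import bot
from kin import *
np.set_printoptions(precision=3,suppress=True)
s=bot.state()
D=[([.93746,.52846,1.43391,0,1.18139,-.1785],(274.13,560.92,249.04)),([.59,.41,1.55,0,1.18,1.01],(400.1,399.6,279.7)),([.78,.34,1.84,-.73,.63,2.85],(401.8,399.3,282.6)),([.10,.11,2.17,-.61,.35,2.45],(429.4,99.1,289.7)),(list(s['qpos']),s['tcp_pos'])]
p0=np.array([0,200,400,0,400,250.,60,50])
r=least_squares(lambda p:np.concatenate([fk(q,p)[0]-x for q,x in D]+[(p-p0)*.003]),p0);p=r.x;print(p,r.fun[:15].round(1));np.savez('kin.npz',p=p)
for th in (25,30,34,38,42,45):
  for nm,pos,yaw in (('grip',(599,58,125),-.245),('out',(440,95,230),-.245),('scale',(557,413,145),.023),('scaleup',(557,413,200),.023),('tray',(597,230,106),.0)):
    o=[]
    for fl in(0,1):
      for q0 in (s['qpos'],[.1,.5,1.6,3.0,.5,-2],[.1,.5,1.6,1.5,.5,-1],[.1,.5,1.6,-1,.5,1],[.1,.5,1.6,4,.5,-2]):
        q,e=ik(np.array(pos),flip(yaw,th) if fl else grot(yaw,np.radians(th)),q0,p)
        if e<1e-3 and not any(z[0]==fl and np.allclose(q,z[1],atol=.02) for z in o): o.append((fl,q.round(2)))
    print(th,nm,*o)
E
python3 solve.py
```

```text
[  4.126 280.964 582.974 116.998 391.179 278.17  111.126  -0.863] [ 0.6 -0.4 -0.2 -0.7  0.5  1.1  0.6  0.4 -0.1 -0.7 -0.  -1.9  0.2 -0.
  1.2]
25 grip (0, array([-0.05,  0.61,  1.89, -0.36,  0.23,  2.1 ])) (1, array([-0.05,  0.61,  1.89, -0.36,  0.23, -1.04]))
25 out (0, array([ 0.04,  0.25,  2.14, -0.35,  0.36,  2.16])) (1, array([ 0.04,  0.25,  2.14, -0.35,  0.36, -0.98]))
25 scale (0, array([ 0.57,  0.67,  1.6 , -0.44,  0.54,  2.46])) (1, array([ 0.57,  0.67,  1.6 , -0.44,  0.54, -0.68]))
25 scaleup (0, array([ 0.57,  0.59,  1.56, -0.37,  0.64,  2.38])) (1, array([ 0.57,  0.59,  1.56, -0.37,  0.64, -0.77]))
25 tray (0, array([ 0.24,  0.67,  1.8 , -0.39,  0.27,  2.16])) (1, array([ 0.24,  0.67,  1.8 , -0.39,  0.27, -0.98]))
30 grip (0, array([-0.04,  0.62,  1.94, -0.98,  0.12,  2.72])) (1, array([-0.04,  0.62,  1.94, -0.98,  0.12, -0.42]))
30 out (0, array([ 0.06,  0.25,  2.19, -0.66,  0.25,  2.49])) (1, array([ 0.06,  0.25,  2.19, -0.66,  0.25, -0.66]))
30 scale (0, array([ 0.59,  0.67,  1.65, -0.65,  0.45,  2.67])) (1, array([ 0.59,  0.67,  1.65, -0.65,  0.45, -0.47]))
30 scaleup
[... 1363 characters left out ...]
ray([0.11, 0.32, 2.32, 4.03, 0.3 , 0.98]))
42 scale (1, array([ 0.63,  0.7 ,  1.75, -1.43,  0.4 ,  0.33]))
42 scaleup (1, array([ 0.63,  0.61,  1.72, -1.17,  0.43,  0.04]))
42 tray (0, array([ 0.27,  0.73,  1.96,  3.75,  0.32, -1.95])) (1, array([0.27, 0.73, 1.96, 3.75, 0.32, 1.19]))
45 grip (0, array([-0.02,  0.69,  2.09,  3.53,  0.44, -1.76])) (1, array([-0.02,  0.69,  2.09,  3.53,  0.44,  1.38]))
45 out (0, array([ 0.12,  0.34,  2.35,  3.86,  0.4 , -1.98])) (1, array([0.12, 0.34, 2.35, 3.86, 0.4 , 1.16]))
45 scale
45 scaleup (1, array([ 0.64,  0.62,  1.75, -1.36,  0.43,  0.24]))
45 tray (0, array([ 0.28,  0.75,  1.99,  3.65,  0.41, -1.85])) (1, array([0.28, 0.75, 1.99, 3.65, 0.41, 1.3 ]))
```

```bash
cat > path.py <<'E'
from cell import bot
from kin import *
np.set_printoptions(precision=2,suppress=True)
p=np.load('kin.npz')['p'];s=bot.state()
yaw=-.245;Rc=R([0,0,yaw]);O=np.array([599,58,0])
for th in (30,31,32):
  t=np.radians(th);z=np.array([np.sin(t),0,-np.cos(t)])
  g=np.array([-9,0,130.]);q=np.array([0,.6,1.9,-.9,.15,-.5])
  for nm,c in (('g',g),('pre50',g-50*z),('pre90',g-90*z),('lift12',g+[0,0,12]),('lift23',g+[-1,0,23]),('out60',g+[-60,0,26]),('out160',g+[-160,0,40])):
    qq,e=ik(O+Rc@c,flip(yaw,th),q,p)
    rel=np.array([15,208])-c[[0,2]]
    print(th,nm,(O+Rc@c).round(0),qq,round(e,3),'perp',round(rel@[np.cos(t),np.sin(t)],1),'behind',round(rel@[-np.sin(t),np.cos(t)],1))
E
python3 path.py
```

```text
30 g [590.  60. 130.] [-0.04  0.6   1.96 -1.    0.12 -0.4 ] 0.0 perp 59.8 behind 55.5
30 pre50 [566.  66. 173.] [-0.02  0.49  1.99 -0.64  0.18 -0.75] 0.0 perp 59.8 behind 5.5
30 pre90 [547.  71. 208.] [-0.01  0.4   2.   -0.48  0.25 -0.9 ] 0.0 perp 59.8 behind -34.5
30 lift12 [590.  60. 142.] [-0.04  0.58  1.95 -0.81  0.14 -0.58] 0.0 perp 53.8 behind 45.2
30 lift23 [589.  60. 153.] [-0.04  0.55  1.95 -0.69  0.16 -0.71] 0.0 perp 49.2 behind 35.1
30 out60 [532.  75. 156.] [-0.01  0.51  2.08 -1.2   0.13 -0.17] 0.0 perp 98.7 behind 3.0
30 out160 [435.  99. 170.] [ 0.07  0.41  2.24 -1.43  0.16  0.14] 0.035 perp 178.3 behind -59.1
31 g [590.  60. 130.] [-0.04  0.6   1.97 -1.25  0.11 -0.15] 0.0 perp 60.7 behind 54.5
31 pre50 [565.  66. 173.] [-0.02  0.5   2.   -0.78  0.16 -0.6 ] 0.0 perp 60.7 behind 4.5
31 pre90 [545.  71. 207.] [-0.01  0.41  2.01 -0.56  0.23 -0.82] 0.0 perp 60.7 behind -35.5
31 lift12 [590.  60. 142.] [-0.03  0.58  1.96 -1.01  0.13 -0.39] 0.0 perp 54.6 behind 44.2
31 lift23 [589.  60. 153.] [-0.03  0.56  1.96 -0.85  0.14 -0.55] 0.0 perp 49.8 behind 34.3
31 out60 [532.  75. 156.] [-0.    0.51  2.09 -1.43  0.12  0.07] 0.001 perp 98.8 behind 1.3
31 out160 [435.  99. 170.] [ 0.08  0.41  2.24 -1.43  0.16  0.14] 0.051 perp 177.3 behind -62.2
32 g [590.  60. 130.] [-0.03  0.61  1.98 -1.43  0.11  0.04] 0.006 perp 61.7 behind 53.4
32 pre50 [565.  67. 172.] [-0.02  0.5   2.01 -0.96  0.14 -0.42] 0.0 perp 61.7 behind 3.4
32 pre90 [544.  72. 206.] [-0.01  0.41  2.03 -0.67  0.2  -0.7 ] 0.0 perp 61.7 behind -36.6
32 lift12 [590.  60. 142.] [-0.03  0.58  1.97 -1.25  0.12 -0.14] 0.0 perp 55.3 behind 43.3
32 lift23 [589.  60. 153.] [-0.03  0.56  1.97 -1.04  0.13 -0.35] 0.0 perp 50.3 behind 33.4
32 out60 [532.  75. 156.] [-0.    0.51  2.08 -1.43  0.13  0.07] 0.018 perp 98.8 behind -0.4
32 out160 [435.  99. 170.] [ 0.08  0.41  2.24 -1.43  0.17  0.15] 0.068 perp 176.2 behind -65.3
```

```bash
cat > go.py <<'E'
# usage: go.py yaw theta x y z  -> delta from the measured pose, IK check
import sys
from cell import bot
from kin import *
np.set_printoptions(precision=3,suppress=True)
yaw,th,*pos=map(float,sys.argv[1:6])
if __name__=='__main__':
    s=bot.state();p=np.load('kin.npz')['p']
    print(s['clock'],s['tcp_pos'],s['qpos'],'w',s['width'],'F',s['force'])
    print('delta',*delta(s,pos,flip(yaw,th)))
    print('ik',*ik(np.array(pos),flip(yaw,th),[.2,.6,1.9,-.7,.2,-.7],p))
E
python3 - <<'E'
import numpy as np
t=np.radians(29);y=-.245
for b in(0,70): 
    c=np.array([-7,0,129.])-b*np.array([np.sin(t),0,-np.cos(t)]); print(599+c[0]*np.cos(y),58+c[0]*np.sin(y),c[2])
E
python3 go.py -0.245 29 559.3 68 190.2
```

```text
592.2090387251916 59.697894273520006 129.0
559.2858051577169 67.92944905315665 190.2233794997577
6.05 [545.199  73.703 207.389] [ 0.011  0.42   2.074 -1.43   0.159  0.068] w 59.87154457431025 F [-0.589 -1.037 -0.497]
delta [-0.004  0.136 -0.004] [-1.8 -2.  22.8]
ik [-0.023  0.451  1.977 -0.462  0.242 -0.925] 9.442946544231802e-11
```

The manual's scale: shifts go in shares of 400 mm and turns go in shares of pi rad. Converting my numbers, 16 mm / 400 = 0.04, -12.7 mm / 400 = -0.0318, 0.157 rad / 3.1416 = 0.05.

```bash
python3 steer.py '{"steps":[[0, 0.05, 0, -0.02, 0, 0.0125, 50], [0, 0.05, 0, -0.0318, 0, 0.04, 50], [0, 0.05, 0, -0.0318, 0, 0.04, 50], [0, 0.05, 0, -0.0318, 0, 0.04, 50], [0, 0.05, 0, -0.0318, 0, 0.04, 50]]}'; python3 go.py -0.245 29 559.3 68 190.2;python3 go.py -0.245 29 592.2 59.7 129 | tail -2
```

```text
clock: 6.68
tcp_pos: [565.3, 67.7, 202.5]
eef_rot: [-3.14, 0.487, 2.889]
force: [0.4, -0.5, 0.2]
width: 50.2
gripper_force: 0.0
6.675 [565.258  67.69  202.542] [-0.023  0.431  1.939 -0.357  0.315 -1.027] w 50.218978320903815 F [ 0.418 -0.51   0.233]
delta [-0.005 -0.019 -0.006] [10.9 -1.2  8.2]
ik [-0.023  0.451  1.977 -0.462  0.242 -0.925] 9.442946544231802e-11
delta [-0.005 -0.019 -0.006] [ 9.6 -0.9 78.1]
ik [-0.039  0.602  1.944 -0.792  0.139 -0.603] 3.036763255343496e-10
```

In the tool's units: 78 mm / 400 = 0.195, 70 mm / 400 = 0.175, -0.019 rad / 3.1416 = -0.006.

```bash
python3 steer.py '{"steps":[[-0.0016, -0.006, -0.0019, 0.0275, 0, 0.025, 50], [-0.0016, -0.006, -0.0019, 0.025, 0, 0.1, 50], [-0.0016, -0.006, -0.0019, 0.025, 0, 0.15, 50], [-0.0016, -0.006, -0.0019, 0.024, 0, 0.175, 50], [-0.0016, -0.006, -0.0019, 0.024, 0, 0.195, 50], [-0.0016, -0.006, -0.0019, 0.024, 0, 0.195, 50], [-0.0016, -0.006, -0.0019, 0.024, 0, 0.195, 50]]}';python3 go.py -0.245 29 592.2 60 129; python3 - <<'E'
from cell import bot
from h import *
m=bot.camera_model('wrist');im=bot.capture('wrist')
S=bot.capture('side')
cv2.imwrite('pics/w4.png',np.hstack([im[60:360,170:470],cv2.resize(S[170:320,350:500],(300,300))]))
E
```

```text
clock: 7.55
tcp_pos: [590.6, 60.6, 128.7]
eef_rot: [-3.14, 0.504, 2.9]
force: [0.5, 0.0, 0.1]
width: 50.4
gripper_force: 0.0
7.55 [590.61   60.645 128.738] [-0.038  0.598  1.947 -0.777  0.142 -0.62 ] w 50.35714562208326 F [0.501 0.003 0.06 ]
delta [-0.001 -0.002  0.003] [-1.6 -0.2  0.6]
ik [-0.039  0.602  1.944 -0.793  0.14  -0.602] 2.947826911924953e-10
```

View pics/w4.png

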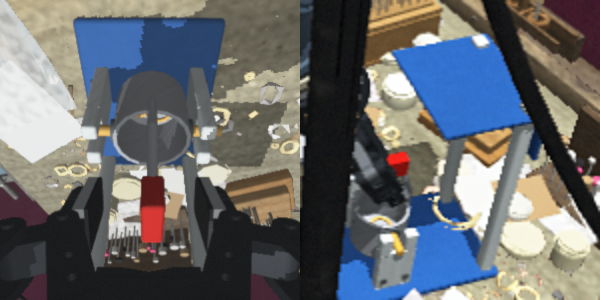

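The bar sits centred between the pads (red at x≈152 in the crop, pads at 115 and 190), so I'll close.

```bash
python3 steer.py '{"steps":[[0, 0, 0, 0, 0, 0, 0], [0, 0, 0, 0, 0, 0, 0], [0, 0, 0, 0, 0, 0, 0], [0, 0, 0, 0, 0, 0, 0], [0, 0, 0, 0, 0, 0, 0], [0, 0, 0, 0, 0, 0, 0]]}';python3 go.py -0.245 29 591 60 154;python3 go.py -0.245 29 535 74.5 170|tail -2;python3 go.py -0.245 29 470 90 230|tail -2
```

```text
clock: 8.4
tcp_pos: [591.3, 60.4, 129.0]
eef_rot: [-3.14, 0.505, 2.9]
force: [-0.7, 1.2, 2.3]
width: 11.0
gripper_force: 60.6
8.4 [591.348  60.393 128.96 ] [-0.039  0.598  1.946 -0.776  0.142 -0.622] w 10.951869632297164 F [-0.736  1.158  2.309]
delta [-0.    -0.001  0.003] [-11.9  -0.5 -22. ]
ik [-0.039  0.55   1.933 -0.555  0.19  -0.843] 3.550560069912293e-10
delta [-0.    -0.001  0.003] [ 31.    0.1 -64. ]
ik [-0.008  0.475  2.047 -0.741  0.169 -0.629] 7.622820753374132e-11
delta [-0.    -0.001  0.003] [  60.5   -0.6 -148.8]
ik [ 0.036  0.282  2.121 -0.503  0.283 -0.838] 5.655968279444326e-11
```

In the tool's units: -23.6 mm / 400 = -0.059, -21.9 mm / 400 = -0.0548.

```bash
python3 steer.py '{"steps":[[0, 0, 0, -0.006, 0, -0.011, 0], [0, 0, 0, -0.012, 0, -0.0218, 0], [0, 0, 0, -0.0183, 0, -0.0328, 0], [0, 0, 0, -0.0243, 0, -0.0438, 0], [0, 0, 0, -0.0303, 0, -0.0548, 0], [0, 0, 0, -0.0328, 0, -0.059, 0], [0, 0, 0, -0.0328, 0, -0.059, 0], [0, 0, 0, -0.0328, 0, -0.059, 0]]}';python3 go.py -0.245 29 530 75 160;python3 go.py -0.245 29 450 95 240|tail -2
```

```text
clock: 9.4
tcp_pos: [591.0, 60.3, 155.5]
eef_rot: [-3.139, 0.504, 2.9]
force: [0.4, -0.4, -2.4]
width: 10.9
gripper_force: 60.1
9.4 [590.982  60.334 155.493] [-0.039  0.544  1.931 -0.528  0.199 -0.873] w 10.872881347891722 F [ 0.434 -0.416 -2.419]
delta [-0.001 -0.002  0.003] [ 52.8  -0.5 -34.2]
ik [-0.007  0.495  2.066 -0.923  0.144 -0.444] 2.121757180249025e-13
delta [-0.001 -0.002  0.003] [  86.4   -0.5 -144.1]
ik [ 0.054  0.238  2.146 -0.495  0.305 -0.833] 1.6008333614150296e-09
```

In the tool's units: -144 mm / 400 = -0.36, -2.4 mm / 400 = -0.006.

```bash
python3 steer.py '{"steps":[[0, 0, 0, 0.011, 0, -0.006, 0], [0, 0, 0, 0.0325, 0, -0.0188, 0], [0, 0, 0, 0.065, 0, -0.0375, 0], [0, 0, 0, 0.1, 0, -0.06, 0], [0, 0, 0, 0.135, 0, -0.09, 0], [0, 0, 0, 0.16, 0, -0.14, 0], [0, 0, 0, 0.18, 0, -0.205, 0], [0, 0, 0, 0.1975, 0, -0.2725, 0], [0, 0, 0, 0.21, 0, -0.33, 0], [0, 0, 0, 0.216, 0, -0.36, 0]]}';python3 - <<'E'
from cell import bot
from kin import *
p=np.load('kin.npz')['p'];s=bot.state()
print(delta(s,(457,250,250),flip(-.1,29)),delta(s,(450,400,250),flip(.023,29)))
# grip offset in tool is fixed: bucket grip centre relative to TCP, measured at grasp
t0=np.array([591.35,60.39,128.96]);
for pos,y in(((457,250,250),-.1),((450,400,250),.023),((557,400,230),.023)): print(ik(np.array(pos),flip(y,29),[.2,.5,1.9,-.6,.3,-.7],p))
E
```

```text
clock: 10.65
tcp_pos: [449.2, 95.7, 240.8]
eef_rot: [-3.14, 0.505, 2.9]
force: [0.7, -0.4, -2.8]
width: 10.6
gripper_force: 60.1
(array([-0.071, -0.002, -0.124]), array([ 21.3, 151.7, -22.6])) (array([-0.13 , -0.002, -0.232]), array([ 58.7, 295.6, -43.5]))
(array([ 0.41637572,  0.30800706,  1.97207986, -0.55150761,  0.47442786,
       -0.60917402]), np.float64(2.7840869930670008e-11))
(array([ 0.68010289,  0.41927363,  1.76358793, -0.53886855,  0.61514096,
       -0.52298222]), np.float64(4.0723103031708715e-13))
(array([ 0.56293619,  0.53616821,  1.60298716, -0.45202644,  0.607235  ,
       -0.7085478 ]), np.float64(2.3625361342699394e-15))
```

```bash
python3 go.py .023 29 548.2 413.1 235
```

```text
10.65 [449.171  95.663 240.781] [ 0.054  0.235  2.143 -0.484  0.312 -0.846] w 10.616732184821942 F [ 0.738 -0.362 -2.806]
delta [-0.13  -0.002 -0.232] [-14.8 331.9  14.2]
ik [ 0.591  0.533  1.592 -0.458  0.631 -0.683] 2.8630288491287293e-15
```

In the tool's units: 332 mm / 400 = 0.83, 325 mm / 400 = 0.8125, -0.232 rad / 3.1416 = -0.0738.

```bash
python3 steer.py '{"steps":[[-0.0032, 0, -0.0064, -0.0025, 0.05, 0.0025, 0], [-0.0095, 0, -0.0159, -0.0075, 0.15, 0.0075, 0], [-0.0159, 0, -0.0271, -0.0125, 0.275, 0.0125, 0], [-0.0223, 0, -0.0382, -0.0175, 0.4, 0.0175, 0], [-0.0286, 0, -0.0493, -0.0225, 0.525, 0.0225, 0], [-0.035, 0, -0.0605, -0.0275, 0.65, 0.0275, 0], [-0.0382, 0, -0.0684, -0.0338, 0.75, 0.0325, 0], [-0.0414, -0.0006, -0.0738, -0.037, 0.8125, 0.035, 0], [-0.0414, -0.0006, -0.0738, -0.037, 0.83, 0.0355, 0], [-0.0414, -0.0006, -0.0738, -0.037, 0.83, 0.0355, 0]]}';python3 go.py .023 29 548.2 413.1 215; python3 - <<'E'
from cell import bot
from h import *
import pickle
m=bot.camera_model('wrist');im=bot.capture('wrist');T=bot.capture('top')
cv2.imwrite('pics/w5.png',np.hstack([im[20:320,190:450],cv2.resize(T[140:240,180:280],(300,300))]));cv2.imwrite('pics/w5f.png',im);pickle.dump(m,open('w5.pkl','wb'))
r=R([0,0,.023])
for n,P in (('pins at',[(557,413.3,169)+r@[0,y,0] for y in(-47,47)]),('tips',[(572.4,449.6,91.2),(574.8,377.1,90.7),(539.5,449.4,90.7),(540.6,376.5,92)])): print(n,(proj(m,np.array(P))-[190,20]).round(0).tolist())
E
```

```text
clock: 11.9
tcp_pos: [548.9, 412.4, 233.3]
eef_rot: [-3.14, 0.504, -3.118]
force: [-1.0, 0.1, -2.8]
width: 10.8
gripper_force: 60.2
11.9 [548.916 412.352 233.32 ] [ 0.588  0.535  1.592 -0.457  0.63  -0.686] w 10.800416916020314 F [-0.991  0.098 -2.773]
delta [-0.002 -0.002  0.   ] [ 9.5  0.8 15.7]
ik [ 0.591  0.56   1.608 -0.486  0.591 -0.649] 1.845646770047861e-10
pins at [[62.0, 170.0], [201.0, 170.0]]
tips [[170.0, 126.0], [91.0, 126.0], [175.0, 92.0], [87.0, 92.0]]
```

View pics/w5.png

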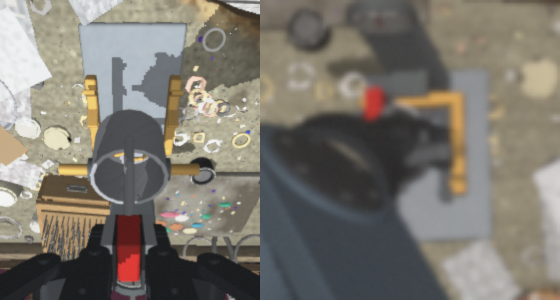

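Pins (60,170) and (203,170) in the crop match the predicted (62,170) and (201,170), and the prongs lie where I measured them, so I'll go down.

In the tool's units: 75 mm / 400 = 0.1875, 70.5 mm / 400 = 0.1763.

```bash
python3 steer.py '{"steps":[[0, 0, 0, 0.01, 0.002, 0.0175, 0], [0, 0, 0, 0.0325, 0.002, 0.0575, 0], [0, 0, 0, 0.0575, 0.002, 0.1025, 0], [0, 0, 0, 0.075, 0.002, 0.135, 0], [0, 0, 0, 0.085, 0.002, 0.1525, 0], [0, 0, 0, 0.0925, 0.002, 0.165, 0], [0, 0, 0, 0.0988, 0.002, 0.1763, 0], [0, 0, 0, 0.105, 0.002, 0.1875, 0], [0, 0, 0, 0.105, 0.002, 0.1875, 0]]}';python3 go.py .023 29 548.2 413.1 136
```

```text
clock: 13.12
tcp_pos: [548.9, 413.6, 148.1]
eef_rot: [-3.141, 0.506, -3.118]
force: [-0.8, 0.0, -2.9]
width: 10.8
gripper_force: 60.2
13.125 [548.928 413.625 148.083] [ 0.59   0.658  1.651 -0.611  0.471 -0.505] w 10.815928073884452 F [-0.825  0.015 -2.874]
delta [-0. -0.  0.] [ 6.5 -0.5 10.2]
ik [ 0.59   0.68   1.657 -0.644  0.449 -0.467] 1.3324235854790957e-11
```

In the tool's units: 10 mm / 400 = 0.025, 7.5 mm / 400 = 0.0188.

```bash
python3 steer.py '{"steps":[[0, 0, 0, 0.0038, -0.0008, 0.0063, 0], [0, 0, 0, 0.0075, -0.0008, 0.0125, 0], [0, 0, 0, 0.0113, -0.0008, 0.0188, 0], [0, 0, 0, 0.015, -0.0008, 0.025, 0], [0, 0, 0, 0.015, -0.0008, 0.025, 0], [0, 0, 0, 0.015, -0.0008, 0.025, 0]]}'; cat > pins.py <<'E'
from cell import bot
from h import *
s=bot.state();m=bot.camera_model('wrist');im=bot.capture('wrist')
print(s['force'],s['tcp_pos'])
# rotate the view and report brass-coloured and red pixel blobs
hsv=cv2.cvtColor(im,cv2.COLOR_BGR2HSV)
for n,lo,hi in(('brass',(12,110,90),(25,255,255)),('red',(0,170,70),(6,255,255))):
    k,_,st,c=cv2.connectedComponentsWithStats(cv2.inRange(hsv,lo,hi))
    for i in np.argsort(-st[1:,4])[:5]+1: print(n,st[i].tolist(),c[i].round(1))
E
python3 pins.py
```

```text
clock: 13.88
tcp_pos: [548.8, 413.6, 136.8]
eef_rot: [3.141, 0.507, -3.119]
force: [0.9, -0.6, 0.1]
width: 10.7
gripper_force: 60.3
[ 0.94718392 -0.56738791  0.14089113] [548.84627816 413.55254371 136.83424433]
brass [324, 150, 66, 89, 1911] [365.6 202.7]
brass [249, 150, 64, 89, 1835] [274.3 200.3]
brass [74, 261, 91, 30, 659] [121.5 271.4]
brass [87, 0, 47, 9, 220] [115.2   3. ]
brass [517, 92, 37, 13, 181] [531.2  97.1]
red [307, 236, 23, 65, 1396] [318.2 268.4]
```

In the tool's units: 1.3 mm / 400 = 0.0033, 0.7 mm / 400 = 0.0018.

```bash
python3 steer.py '{"steps":[[0, 0, 0, 0.0018, 0, 0.0033, 0], [0, 0, 0, 0.0018, 0, 0.0033, 0], [0, 0, 0, 0.0018, 0, 0.0033, 14], [0, 0, 0, 0.0018, 0, 0.0033, 20], [0, 0, 0, 0.0018, 0, 0.0033, 30], [0, 0, 0, 0.0018, 0, 0.0033, 40], [0, 0, 0, 0.0018, 0, 0.0033, 40], [0, 0, 0, 0.0018, 0, 0.0033, 40]]}'; python3 pins.py
```

```text
clock: 14.92
tcp_pos: [548.6, 413.4, 135.1]
eef_rot: [-3.141, 0.506, -3.119]
force: [-0.2, 0.4, 0.3]
width: 40.0
gripper_force: 0.0
[-0.18965839  0.35028862  0.30791605] [548.62760274 413.3788186  135.12019647]
brass [325, 149, 64, 89, 1912] [365.3 200.9]
brass [249, 149, 65, 89, 1834] [275.3 199.5]
brass [74, 263, 91, 29, 659] [121.6 272.9]
brass [80, 0, 53, 11, 266] [110.7   3.8]
brass [518, 93, 37, 13, 179] [532.2  98.5]
red [308, 234, 23, 64, 1373] [318.8 265.8]
```

```bash
python3 steer.py '{"steps":[[0, 0, 0, 0, 0, 0, 40], [0, 0, 0, 0, 0, 0, 40], [0, 0, 0, 0, 0, 0, 40], [0, 0, 0, 0, 0, 0, 40], [0, 0, 0, 0, 0, 0, 40], [0, 0, 0, 0, 0, 0, 40], [0, 0, 0, 0, 0, 0, 40], [0, 0, 0, 0, 0, 0, 40], [0, 0, 0, 0, 0, 0, 40], [0, 0, 0, 0, 0, 0, 40]]}' ; python3 pins.py|tail -1;python3 steer.py '{"steps":[[0, 0, 0, 0, 0, 0, 40], [0, 0, 0, 0, 0, 0, 40], [0, 0, 0, 0, 0, 0, 40], [0, 0, 0, 0, 0, 0, 40], [0, 0, 0, 0, 0, 0, 40], [0, 0, 0, 0, 0, 0, 40]]}' ; python3 pins.py|tail -1; python3 - <<'E'
from cell import bot
from h import *
m=bot.camera_model('wrist')
c=np.array([557,413.3,0])
for dz in(0,-3,-6): print(dz,proj(m,[c+[x,0,135+10-5+dz] for x in(-18,18)]).round(1).tolist(),proj(m,[c+[0,y,70+dz] for y in(-47,47)]).round(1).tolist())
E
```

```text
clock: 16.23
tcp_pos: [548.6, 413.4, 135.1]
eef_rot: [-3.141, 0.506, -3.119]
force: [-1.1, -0.7, 0.1]
width: 40.0
gripper_force: 0.0
red [308, 234, 23, 64, 1364] [318.8 266. ]
clock: 17.02
tcp_pos: [548.6, 413.4, 135.1]
eef_rot: [-3.141, 0.506, -3.119]
force: [-0.1, 0.1, -0.1]
width: 39.9
gripper_force: 0.0
red [308, 234, 23, 64, 1371] [318.8 265.9]
0 [[321.6, 264.6], [319.6, 300.7]] [[250.5, 188.3], [389.2, 190.7]]
-3 [[321.5, 259.0], [319.6, 295.5]] [[251.3, 185.4], [388.4, 187.7]]
-6 [[321.5, 253.5], [319.6, 290.4]] [[252.0, 182.5], [387.7, 184.8]]
```

```bash
python3 steer.py '{"steps":[[0, 0, 0, 0, 0, 0, 25], [0, 0, 0, 0, 0, 0, 14], [0, 0, 0, 0, 0, 0, 0], [0, 0, 0, 0, 0, 0, 0], [0, 0, 0, 0, 0, 0, 0], [0, 0, 0, 0, 0, 0, 0]]}' && python3 steer.py '{"steps":[[0, 0, 0, -0.005, 0, -0.0088, 0], [0, 0, 0, -0.01, 0, -0.0175, 0], [0, 0, 0, -0.015, 0, -0.0263, 0], [0, 0, 0, -0.02, 0, -0.0355, 0], [0, 0, 0, -0.0263, 0, -0.0475, 0], [0, 0, 0, -0.0375, 0, -0.0675, 0], [0, 0, 0, -0.05, 0, -0.09, 0], [0, 0, 0, -0.055, 0, -0.0988, 0], [0, 0, 0, -0.055, 0, -0.0988, 0], [0, 0, 0, -0.055, 0, -0.0988, 0]]}'; python3 pins.py; python3 go.py .023 29 548 413 235|tail -2
```

```text
clock: 17.82
tcp_pos: [548.6, 413.4, 135.1]
eef_rot: [-3.141, 0.506, -3.119]
force: [-0.4, -0.3, 0.2]
width: 10.7
gripper_force: 59.9
clock: 19.08
tcp_pos: [548.5, 413.2, 180.1]
eef_rot: [-3.141, 0.505, -3.119]
force: [-1.6, -0.3, -2.0]
width: 10.6
gripper_force: 59.6
[-1.64376695 -0.34246649 -1.98355594] [548.5271058  413.2012414  180.06061182]
brass [351, 127, 37, 85, 1228] [369.3 170.9]
brass [249, 127, 37, 85, 1095] [271.1 166.9]
brass [93, 235, 83, 30, 621] [137.1 245.6]
brass [493, 72, 33, 12, 140] [505.5  76.7]
brass [472, 65, 14, 15, 65] [479.8  73.3]
red [307, 234, 23, 64, 1368] [318.4 265.7]
delta [-0.001 -0.001  0.   ] [-26.3  -0.2 -48.5]
ik [ 0.591  0.532  1.592 -0.458  0.631 -0.683] 1.5601192460226743e-15
```

In the tool's units: -48.5 mm / 400 = -0.1213, -44 mm / 400 = -0.11.

```bash
python3 steer.py '{"steps":[[0, 0, 0, -0.0075, 0, -0.015, 0], [0, 0, 0, -0.025, 0, -0.045, 0], [0, 0, 0, -0.045, 0, -0.0825, 0], [0, 0, 0, -0.06, 0, -0.11, 0], [0, 0, 0, -0.0658, 0, -0.1213, 0], [0, 0, 0, -0.0658, 0, -0.1213, 0]]}'; python3 pins.py; python3 go.py 0 29 588.5 230 220; python3 go.py 0 29 588.5 230 109|tail -2
```

```text
clock: 19.88
tcp_pos: [548.3, 413.4, 236.2]
eef_rot: [3.141, 0.507, -3.119]
force: [-0.9, -0.4, -2.9]
width: 10.7
gripper_force: 59.6
[-0.9113223  -0.44849908 -2.89622736] [548.25459914 413.4351085  236.20052895]
brass [353, 95, 18, 78, 774] [360.2 129.8]
brass [272, 95, 16, 77, 676] [280.6 126. ]
brass [113, 206, 74, 31, 565] [153.1 216.7]
brass [249, 183, 28, 11, 282] [262.4 187.7]
brass [361, 183, 28, 10, 269] [374.  187.5]
red [307, 234, 23, 64, 1363] [318.3 265.7]
19.925 [547.988 413.189 235.465] [ 0.59   0.531  1.591 -0.456  0.633 -0.686] w 10.485784082391799 F [ 0.238  0.391 -2.651]
delta [ 0.011 -0.001  0.02 ] [ -24.3 -184.1   31.2]
ik [ 0.251  0.468  1.787 -0.306  0.41  -1.068] 6.83407858851945e-10
delta [ 0.011 -0.001  0.02 ] [  29.5 -184.   128.3]
ik [ 0.25   0.668  1.857 -0.774  0.173 -0.584] 1.4781111682929564e-12
```

In the tool's units: -184 mm / 400 = -0.46, -180 mm / 400 = -0.45, 0.02 rad / 3.1416 = 0.0064.

```bash
python3 steer.py '{"steps":[[0, 0, 0, 0, -0.025, 0, 0], [0.001, 0, 0.0016, -0.0075, -0.0875, 0.0075, 0], [0.0016, 0, 0.0025, -0.02, -0.1625, 0.0225, 0], [0.0022, 0, 0.0038, -0.0325, -0.25, 0.04, 0], [0.0029, 0, 0.0051, -0.045, -0.3375, 0.0575, 0], [0.0035, -0.0003, 0.0064, -0.055, -0.4125, 0.07, 0], [0.0035, -0.0003, 0.0064, -0.0608, -0.45, 0.0775, 0], [0.0035, -0.0003, 0.0064, -0.0608, -0.46, 0.078, 0], [0.0035, -0.0003, 0.0064, -0.0608, -0.46, 0.078, 0]]}'; python3 - <<'E'
from cell import bot
from h import *
m=bot.camera_model('wrist');s=bot.state();im=bot.capture('wrist');cv2.imwrite('pics/w6.png',im)
hsv=cv2.cvtColor(im,cv2.COLOR_BGR2HSV)
k,_,st,c=cv2.connectedComponentsWithStats(cv2.inRange(hsv,(12,110,90),(25,255,255)))
for i in range(1,k):
    if st[i,4]>150:print(st[i].tolist(),c[i].round(1))
# fit bucket translation in hand: pins' outer ends centre line
def f(x): # x: bucket pin-mid offset from tcp (world, yaw 0), z fixed by width
    P=np.array([s['tcp_pos']+x+[0,y,0] for y in(-47,47)]);return proj(m,P).ravel()
print(f(np.array([8.8,0,-66])),f(np.array([8.8,0,-67.5])),f(np.array([6.8,0,-66])))
print(s['tcp_pos'])
E
python3 go.py 0 29 588.5 230 120|tail -2
```

```text
clock: 21.05
tcp_pos: [588.6, 229.9, 219.7]
eef_rot: [-3.141, 0.506, 3.141]
force: [0.9, -0.0, -2.0]
width: 10.6
gripper_force: 59.6
[472, 54, 164, 98, 4931] [544.7 107. ]
[249, 183, 28, 10, 278] [262.6 187.5]
[361, 183, 28, 11, 283] [374.3 187.6]
[222, 199, 73, 33, 559] [261.3 210. ]
[251.46768726 189.10488394 389.57458373 189.1053146 ] [251.84306108 187.62414422 389.18234232 187.62288504] [250.96713015 186.92203957 390.09839906 186.91997679]
[588.5547265  229.94774038 219.74826925]
delta [-0.     0.001  0.   ] [48.6 -0.4 87.3]
ik [ 0.25   0.647  1.853 -0.682  0.192 -0.678] 3.3704826372993217e-13
```

In the tool's units: 92.5 mm / 400 = 0.2313, 91 mm / 400 = 0.2275.

```bash
python3 steer.py '{"steps":[[0, 0, 0, 0.01, 0, 0.0175, 0], [0, 0, 0, 0.0375, 0, 0.065, 0], [0, 0, 0, 0.0675, 0, 0.12, 0], [0, 0, 0, 0.0925, 0, 0.165, 0], [0, 0, 0, 0.11, 0, 0.1975, 0], [0, 0, 0, 0.1215, 0, 0.2183, 0], [0, 0, 0, 0.1263, 0, 0.2275, 0], [0, 0, 0, 0.1288, 0, 0.2313, 0], [0, 0, 0, 0.1288, 0, 0.2313, 0], [0, 0, 0, 0.1288, 0, 0.2313, 0]]}';python3 pins.py|head -1; python3 steer.py '{"steps":[[0, 0, 0, 0.0013, 0, 0.0023, 0], [0, 0, 0, 0.0013, 0, 0.0023, 0], [0, 0, 0, 0.0025, 0, 0.0045, 0], [0, 0, 0, 0.0025, 0, 0.0045, 0]]}';python3 pins.py|head -1
```

```text
clock: 22.35
tcp_pos: [589.0, 230.4, 114.7]
eef_rot: [3.141, 0.508, -3.142]
force: [0.4, 0.6, -2.0]
width: 10.8
gripper_force: 59.5
[ 0.3533399   0.64676743 -2.00612299] [588.96924798 230.38900527 114.68533703]
clock: 22.9
tcp_pos: [588.6, 230.2, 112.0]
eef_rot: [-3.141, 0.507, -3.141]
force: [0.5, -0.4, -1.8]
width: 11.1
gripper_force: 59.6
[ 0.4532431  -0.43876546 -1.81853898] [588.64069828 230.21735999 111.98691384]
```

In the tool's units: 0.9 mm / 400 = 0.0023, 0.5 mm / 400 = 0.0013.

```bash
for i in 1 ; do python3 steer.py '{"steps":[[0, 0, 0, 0.0006, 0, 0.0011, 0], [0, 0, 0, 0.0013, 0, 0.0023, 0], [0, 0, 0, 0.0013, 0, 0.0023, 0]]}'|grep -E "tcp|force:";done; python3 steer.py '{"steps":[[0, 0, 0, 0.0006, 0, 0.0011, 0], [0, 0, 0, 0.0013, 0, 0.0023, 0], [0, 0, 0, 0.0013, 0, 0.0023, 0]]}'|grep -E "tcp|force:"; python3 steer.py '{"steps":[[0, 0, 0, 0.0006, 0, 0.0011, 0], [0, 0, 0, 0.0013, 0, 0.0023, 0], [0, 0, 0, 0.0013, 0, 0.0023, 0]]}'|grep -E "tcp|force:"
```

```text
tcp_pos: [588.7, 230.2, 111.0]
force: [-0.0, 0.6, -1.9]
gripper_force: 59.6
tcp_pos: [588.7, 230.3, 110.1]
force: [-0.1, -0.5, -2.3]
gripper_force: 59.7
tcp_pos: [588.8, 230.4, 110.0]
force: [-2.3, -0.5, 5.4]
gripper_force: 60.8
```

In the tool's units: -0.6 mm / 400 = -0.0015, -0.35 mm / 400 = -0.0009.

```bash
python3 steer.py '{"steps":[[0, 0, 0, -0.0009, 0, -0.0015, 0], [0, 0, 0, -0.0009, 0, -0.0015, 0], [0, 0, 0, -0.0009, 0, -0.0015, 0]]}'|grep -E "tcp|force:"; python3 steer.py '{"steps":[[0, 0, 0, 0, 0, 0, 12], [0, 0, 0, 0, 0, 0, 16], [0, 0, 0, 0, 0, 0, 30], [0, 0, 0, 0, 0, 0, 45], [0, 0, 0, 0, 0, 0, 45], [0, 0, 0, 0, 0, 0, 45]]}'; python3 pins.py
```

```text
tcp_pos: [588.9, 230.4, 110.0]
force: [-1.8, 0.1, 4.5]
gripper_force: 60.4
clock: 25.2
tcp_pos: [588.7, 230.2, 109.7]
eef_rot: [-3.141, 0.507, -3.141]
force: [0.2, -0.7, -0.5]
width: 45.1
gripper_force: 0.0
[ 0.18696985 -0.70823787 -0.50474857] [588.74496456 230.24677334 109.71207717]
brass [533, 131, 107, 119, 6039] [594.  201.7]
brass [249, 183, 28, 10, 275] [262.6 187.5]
brass [361, 183, 27, 10, 253] [373.4 187.3]
brass [276, 271, 14, 27, 186] [281.9 286.1]
brass [199, 271, 27, 12, 164] [212.6 276.3]
red [308, 233, 23, 65, 1345] [318.6 265.4]
```

In the tool's units: -150 mm / 400 = -0.375, -120 mm / 400 = -0.3.

```bash
python3 steer.py '{"steps":[[0, 0, 0, 0, 0, -0.0125, 45], [0, 0, 0, 0, 0, -0.05, 45], [0, 0, 0, 0, 0, -0.1125, 45], [0, 0, 0, 0, 0, -0.2, 45], [0, 0, 0, 0, 0, -0.3, 45], [0, 0, 0, 0, 0, -0.375, 45], [0, 0, 0, 0, 0, -0.375, 45], [0, 0, 0, 0, 0, -0.375, 45]]}'; python3 - <<'E'
from cell import bot
from h import *
m=bot.camera_model('wrist');im=bot.capture('wrist');cv2.imwrite('pics/w7.png',im);s=bot.state()
hsv=cv2.cvtColor(im,cv2.COLOR_BGR2HSV)
for n,lo,hi in(('brass',(12,110,90),(25,255,255)),('red',(0,170,70),(6,255,255))):
    k,_,st,c=cv2.connectedComponentsWithStats(cv2.inRange(hsv,lo,hi))
    for i in np.argsort(-st[1:,4])[:6]+1: print(n,st[i].tolist(),c[i].round(1))
o=np.array([597.3,229.6,4])
print('pred pins',proj(m,o+[[0,-47,38],[0,47,38],[0,-30,38],[0,30,38]]).round(1).tolist(),'red',proj(m,o+[[-18,0,100],[18,0,100],[-18,0,110],[18,0,110]]).round(1).tolist())
print('tray rim c',proj(m,[597.3,230,10]),s['force'])
E
```

```text
clock: 26.25
tcp_pos: [515.9, 230.2, 240.6]
eef_rot: [-3.141, 0.507, -3.141]
force: [-0.4, -0.5, -0.0]
width: 45.0
gripper_force: 0.0
brass [442, 125, 117, 69, 2644] [493.9 163.9]
brass [235, 221, 63, 27, 453] [271.8 229.8]
brass [391, 0, 24, 28, 316] [399.4  11.1]
brass [577, 66, 21, 17, 151] [587.9  72.9]
brass [598, 73, 12, 15, 93] [603.3  80.1]
brass [279, 157, 16, 6, 92] [286.8 159.5]
red [314, 178, 10, 34, 324] [318.4 194.9]
red [15, 60, 24, 18, 96] [24.7 69.1]
red [39, 75, 16, 11, 84] [46.3 81.2]
red [36, 67, 11, 6, 25] [40.2 69.6]
red [418, 0, 5, 3, 8] [419.9   0.8]
red [267, 321, 4, 6, 8] [268.2 323.5]
pred pins [[280.1, 159.0], [358.5, 159.0], [294.3, 159.0], [344.3, 159.0]] red [[319.4, 181.6], [319.3, 206.7], [319.4, 188.4], [319.3, 213.5]]
tray rim c [[319.57147862 143.98190402]] [-0.33950632 -0.2171559  -1.00708579]
```

```bash
python3 -c "
from cell import bot
print(bot.job_done())"
```

```text
the job is handed in; nothing more can be done
None
```

The bucket was hung on the scale, let go and left to settle for about 2 s, lifted off again, and now stands released in the drip tray, about 1 mm from its target at the measured tray centre; I handed the job in at about 26 s of the 54 s, and no verdict was printed.

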